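Load a copper link into the drill jig and clamp it

TASK

Get the blank copper link ready for drilling: lay it flat on the loading ledge of the drill jig, long side in line with the nest, and push it along, over the raised lip and under the bush bridge, until it drops flat into the nest. Then swing the cam lever all the way down to clamp it, and leave the other things on the bench as they are.

Things in the scene. Friction and masses are not known exactly. Their poses are not given: they have to be found in the camera images.
- link_center (a point): The blank link: plain copper bar without holes, 90 x 40 x 8 mm, 0.26 kg, loose, flat on the bench to the right of the jig at the start. This point is its centre, 4 mm above its underside. x along its length, y across its width, z through its thickness; end for end and face for face alike.
- jig_ledge (a point): Ledge of the drill jig (fixed metal fixture 270 x 120 mm). Jig axes: x = loading direction, ledge to lip to nest, from the robot's right to its left; z up. Point on the ledge's top, 26 mm above the bench, 75 mm before the lip's middle. Flat, 110 mm wide, from 60 mm before this point (open end) to 63 mm beyond (lip's foot). From 41 mm beyond, two 7 mm high guides narrow from 62 to 43 mm apart.
- jig_lip (a point): Middle of the crest of the raised lip, 30 mm above the bench, 4 mm above the ledge; axes of the jig. The crest is 8 mm wide along x; before it a ramp 8 mm long rises from the ledge; beyond it the nest's floor lies 8 mm lower than the crest. At its ends are side rails 43 mm apart, their tops 33 mm above the bench.
- jig_nest (a point): Middle of the nest's floor, 22 mm above the bench, 50.5 mm beyond the lip's middle; axes of the jig. The pocket is 93 x 43 mm; the link's top lies in it flush with the lip. A fixed bridge with two drill bushes crosses it at x -3 to +23 mm, underside 47, top 59 mm above the bench, bevelled in front, so the link cannot go in from above. The cam's fork over the far end is 59 mm high.
- lever_pivot (a point): Pin of the cam lever, 35.5 mm beyond the nest's middle along the jig's x and 46 mm above the bench; the lever turns about the jig's y axis here.
- lever_knob (a point): Centre of the black ball knob, 26 mm diameter, on the end of the cam lever, 95 mm from the pin. The lever is a steel rod 9 mm thick in the upright plane through the jig's middle, free on both sides. It starts nearly upright (open) and swings away from the ledge (to the jig's +x) and down until it lies 10 degrees above level (closed).
- cam_lever (a joint): Angle of the cam lever, rad: 0 open (85 degrees above level), growing as it swings down towards the jig's +x; stop at 1.31 (closed). Stiff with friction (about 0.16 N m, some 2 N at the knob), stays where it is left. From about 0.9 on the cam, 16 mm wide, bears on the link's far end: a little more force.
- drilled_link_center (a point): Bystander: a finished link of the same size but with four 11 mm holes, lying in the grey tray on the left. Centre of the piece.
- long_bar: Bystander: longer, narrower copper bar without holes, 160 x 30 x 8 mm, flat on the bench near the robot. Origin: centre of its underside.
- contactor: Bystander: grey and black contactor, 75 x 45 x 80 mm, standing beyond the jig. Origin: centre of its underside.
- breaker: Bystander: white three-pole circuit breaker, 85 x 54 x 65 mm, beyond the jig. Origin: centre of its underside.
- terminal_a: Bystander: grey rail terminal lying on its side, 46 x 52 x 8 mm. Origin: centre of its underside.
- terminal_b: Bystander: another such terminal.
- file: Bystander: file with a wooden handle, 195 mm long, on the left.
Mind the look-alikes: they are no part of the job. What is shaped like the part that bears link_center but blue is not meant.

How it is judged:
By the outcome, as a careful person would: the job done as asked, in the order asked, and still so for the second after the job is handed in, with the robot touching nothing.
It also fails if it takes over 64 s, if anything falls off the work surface, if the arm or the gripper's body presses on something with over 40 N, if the wrist force passes 120 N, or if a joint passes its speed limit or range.

ROBOT

A 6-joint arm with a two-finger parallel gripper is mounted at the origin on the work surface. World frame = base frame: x ahead of the robot, y to its left, z up, the work surface at z = 0. Lengths are in m, angles in rad, forces in N, time in s.
With the tool pointing down it reaches from about 0.3 to 0.875 m from the base axis. Payload 6.4 kg.
Tool frame: the origin (TCP) lies where the fingers leave the gripper's body, on its centre line; the fingertips stand 64 mm ahead of it and the grasp point (between the pads) lies 45 mm ahead of it; z points along the fingers, y is the line along which they close (so a half turn about z gives the same grasp; the last joint's range is limited). The gripper opens to 88 mm and grips with 3 to 60 N. Pads are 18 mm wide; open, the fingers measure 123 mm over their backs; the gripper's body (75 mm by 187 mm) begins 45 mm behind the grasp point.
Start: joints at [1.022, 0.181, 1.607, -0, 1.354, -0.206], TCP at [0.193, 0.542, 0.303] pointing down, gripper open.
Joint ranges: [-2.99, 2.99], [-0.89, 2.07], [0.3, 2.58], [-1.14, 4.28], [0, 2.63], [-3.12, 3.12]. Speed limits (rad/s): [2.57, 2.57, 3.01, 3.14, 3.14, 3.14].

INTERFACE

Orientations are given as a rotation vector (axis times angle).
In Python, from rig import * gives the robot as it stands.
- The arm moves only by the tool carry_out, never from a script. Its argument "rows" is a list of rows, each an object of numbers: "dx", "dy", "dz": the shift along the world's x, y, z in m; "rx", "ry", "rz": the turn, a rotation vector about the world's x, y, z in rad. A call has 1 to 8 rows; each row shifts and turns the commanded pose from where the row before left it; what a row does not reach is not made up. A row lasts 1/10 s, in which the tool goes at most 50 mm and 8.59 degrees, less where a joint would pass 70% of its speed; a pose out of reach is approached as far as the arm can. A call is refused whole if a number of a shift passes 0.05 or a number of a turn 0.15, either way. A call with a gripper value outside its range is refused whole. "gripper" is the finger opening in m, from 0 to 0.0881, set as the call begins (left out, the last holds). The fingers move at their own pace and stop on an object; "force" is the grip in N (left out, the last holds). Time passes only in rows, so rows that do not move let the fingers close. It gives the time, the measured TCP pose, the force, the opening and the grip force at its end, in the units of the state.
- sense(): the state, without advancing time (a new reading comes with each control period).
- get_image(name): name is "side" or "top"; returns a dict with "img" (384x512x3 uint8, red, green, blue), "fovy" (degrees; the focal length in pixels is half the picture's height over the tangent of half this angle, whatever the lens; pixels are square), "cx", "cy" (the principal point, pixels), "dist" ([k1, k2, p1, p2, k3] as OpenCV has them; the pictures are not rectified), "world_to_cam" (4x4, takes a point from world to camera coordinates). Camera axes: x right, y down, z forward; pixel columns grow to the right and rows downward; lengths in m; the calibration is good to about 2 mm. A picture is of the moment at which its call begins. There is no depth.
- close_job(): hands the job in; it is judged then, once.
The state is a dict: "time_s": time; "q": joint angles; "joint_vel": joint speeds; "tau": joint torques, N m; "position": TCP position; "ee_rot": TCP orientation; "force": force on the tool from outside, world axes, zero at the start; "wrist_torque": the same for the moment, N m; "width": finger opening in m; "finger_force": force on a finger pad.
Only numpy, scipy, OpenCV 4.12 (cv2) and the standard library are available. Lean on these libraries where they do the work, as an engineer would, in place of code of your own. Each camera call takes 0.05 s, during which the arm holds its last target. There are 200 camera calls.

## Working session

There is one attempt and no reset: what is moved stays moved. The work goes in short steps, Python scripts to look and compute and a tool call to move; the robot and the scene stay as the last step left them, time stands still between calls to the robot, and variables do not carry over. Pictures are saved under pics/ and viewed, at most 10 in all, crops included, and the job is handed in when it is done.

Besides the shell and the picture viewer there is one more tool, called as a command line: name --argument value ..., lists and objects as JSON in quotes. carry_out: Moves the arm, as the interface text tells. Its arguments: {"type":"object","properties":{"rows":{"type":"array","items":{"type":"object","properties":{"dx":{"type":"number"},"dy":{"type":"number"},"dz":{"type":"number"},"rx":{"type":"number"},"ry":{"type":"number"},"rz":{"type":"number"}}}},"gripper":{"type":"number"},"force":{"type":"number"}},"required":["rows"]}

```bash
mkdir -p pics; cat > h.py <<'E'
from rig import *
import numpy as np, cv2
def K(d):
    f=192/np.tan(np.radians(d["fovy"])/2); return np.array([[f,0,d["cx"]],[0,f,d["cy"]],[0,0,1.]])
def ray(d,uv):
    p=cv2.undistortPoints(np.array(uv,float).reshape(-1,1,2),K(d),np.array(d["dist"],float)).reshape(-1,2)
    T=np.array(d["world_to_cam"]); R=T[:3,:3]
    return -R.T@T[:3,3], np.c_[p,np.ones(len(p))]@R
def onz(d,uv,z):
    o,r=ray(d,uv); return o+r*((z-o[2])/r[:,2])[:,None]
def proj(d,P):
    T=np.array(d["world_to_cam"]); 
    return cv2.projectPoints(np.array(P,float).reshape(-1,1,3),cv2.Rodrigues(T[:3,:3])[0],T[:3,3],K(d),np.array(d["dist"],float))[0].reshape(-1,2)
def save(n,im,s=1): cv2.imwrite("pics/"+n,cv2.resize(im[:,:,::-1],None,fx=s,fy=s,interpolation=cv2.INTER_CUBIC))
E
python3 - <<'E'
from h import *
s=sense();print(s["time_s"],s["position"],s["ee_rot"],s["width"])
for n in("side","top"):
    d=get_image(n);save(n+"0.png",d["img"],1.5);np.save(n+"0.npy",d,allow_pickle=True)
    o,_=ray(d,[[0,0]]);print(n,o,d["fovy"],d["dist"])
E
```

```text
0.0 [0.19305148 0.54117809 0.30182737] [-5.35815493e-01 -3.09493358e+00  2.48091020e-03] 0.08809349749794022
side [-0.10670507 -0.66947387  1.17988098] 51.15740158085764 [-0.06631336  0.          0.          0.          0.        ]
top [ 0.34915421 -0.02312071  1.77228502] 43.04838717387377 [-0.17631855  0.          0.          0.          0.        ]
```

View pics/top0.png

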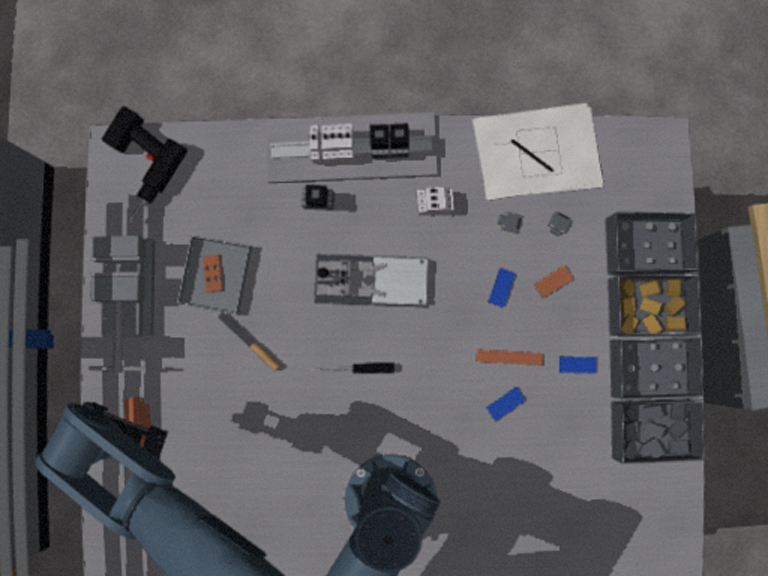

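View pics/side0.png

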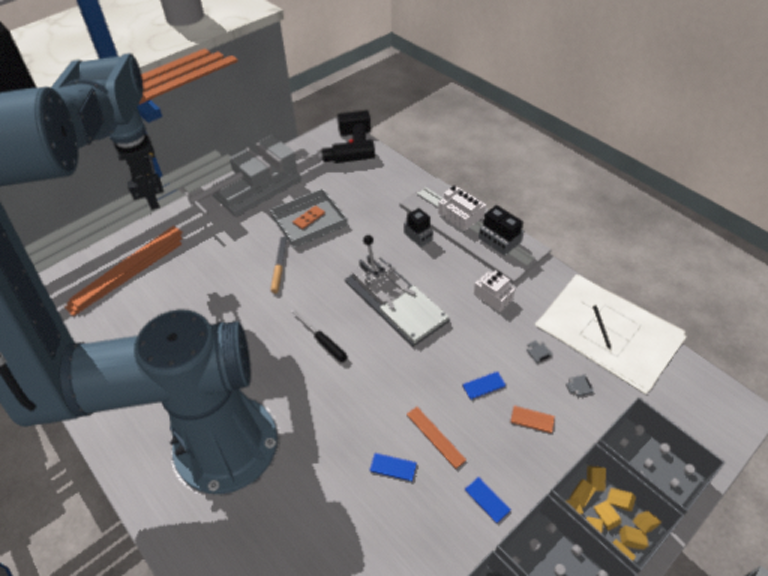

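Top picture (1.5x pixels). Candidates for the link:
- plain copper (554,281)
- long copper bar (510,357)
- drilled link in the tray (213,273)
- blue look-alikes (503,288), (578,365), (506,404)

I choose the plain copper piece at (554,281). The jig spans (316..434, 255..305), with its ledge on the right.

```bash
python3 - <<'E'
from h import *
for n in("top","side"):
    d=np.load(n+"0.npy",allow_pickle=True).item();im=d["img"]
    hsv=cv2.cvtColor(im,cv2.COLOR_RGB2HSV)
    m=cv2.inRange(hsv,(3,110,90),(16,255,255))
    for c in cv2.findContours(m,0,1)[0]:
        if cv2.contourArea(c)<60: continue
        r=cv2.minAreaRect(c);b=cv2.boxPoints(r)
        P=onz(d,b,.008)[:,:2]; C=P.mean(0); e=[P[1]-P[0],P[2]-P[1]]; L=max(e,key=np.linalg.norm)
        if abs(C[0])<1 : print(n,np.round(r[0],1),C.round(4),[round(float(np.linalg.norm(x)),3) for x in e],round(float(np.degrees(np.arctan2(L[1],L[0]))),1))
d=np.load("top0.npy",allow_pickle=True).item();im=d["img"]
a=cv2.resize(im[160:212,200:300],None,fx=6,fy=6,interpolation=cv2.INTER_CUBIC)
b=cv2.resize(im[170:205,350:390],None,fx=6,fy=6,interpolation=cv2.INTER_CUBIC)
o=np.zeros((a.shape[0]+b.shape[0],600,3),np.uint8);o[:a.shape[0]]=a;o[a.shape[0]:,:b.shape[1]]=b
save("crop1.png",o)
d=np.load("side0.npy",allow_pickle=True).item();save("crop2.png",d["img"][150:235,220:310],7)
E
```

```text
top [339.4 237.9] [ 0.3423 -0.2931] [0.027, 0.157] -93.7
top [368.9 187.4] [ 0.5249 -0.4063] [0.088, 0.037] -60.2
top [141.5 181.8] [0.5557 0.4313] [0.038, 0.087] -174.4
side [290.5 291.2] [ 0.3413 -0.2934] [0.031, 0.16] -94.5
side [354.8 279.4] [ 0.5231 -0.4073] [0.042, 0.089] -59.1
side [ 82.6 180.3] [0.0726 0.6069] [0.367, 0.078] 8.2
side [205.4 144.4] [0.5544 0.4315] [0.094, 0.047] 7.1
side [122.7  46.4] [0.71   1.4223] [0.43, 0.209] 1.6
```

View pics/crop1.png

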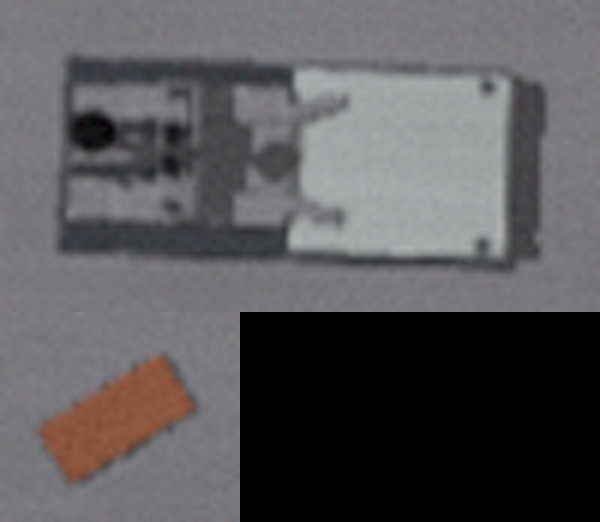

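View pics/crop2.png

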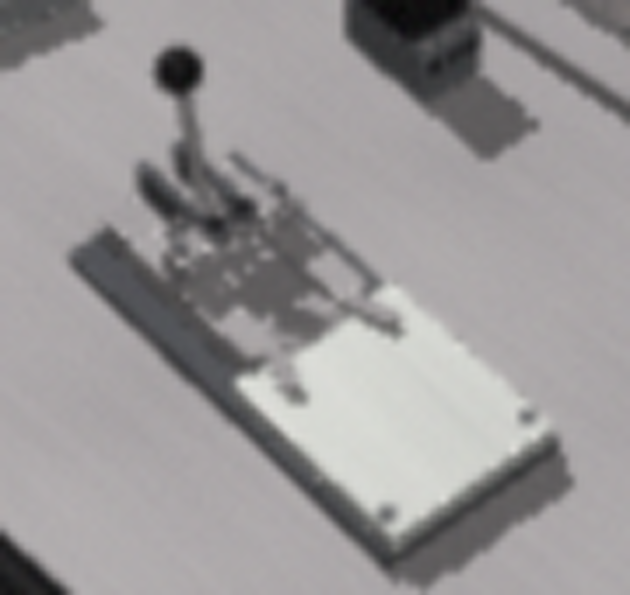

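Crops: the chosen piece is plain copper without holes. The jig's bright ledge is on the right, guides at crop1 (320,105)/(320,212), knob at (95,132). In crop2 the knob is at (178,70).

```bash
python3 - <<'E'
from h import *
D={}
for n,w in(("top",(200,160,300,212)),("side",(220,150,310,235))):
    d=np.load(n+"0.npy",allow_pickle=True).item();im=d["img"];D[n]=d
    x0,y0,x1,y1=w; g=im[y0:y1,x0:x1]; G=cv2.resize(g,None,fx=4,fy=4,interpolation=cv2.INTER_CUBIC)
    gray=G.min(2)
    m=(gray>(175 if n=="top" else 185)).astype(np.uint8)*255
    m=cv2.morphologyEx(m,cv2.MORPH_OPEN,np.ones((9,9)));m=cv2.morphologyEx(m,cv2.MORPH_CLOSE,np.ones((31,31)))
    c=max(cv2.findContours(m,0,1)[0],key=cv2.contourArea)
    h=cv2.convexHull(c).reshape(-1,2)
    px=(h+.5)/4-.5+[x0,y0]
    W=onz(d,px,.026)[:,:2]
    r=cv2.minAreaRect((W*1000).astype(np.float32)); print(n,r,cv2.boxPoints(r).round(1).tolist())
    k=(gray<28).astype(np.uint8)*255
    for c in cv2.findContours(k,0,1)[0]:
        if cv2.contourArea(c)>60:
            q=cv2.minEnclosingCircle(c);print(" dark",(np.array(q[0])+.5)/4-.5+[x0,y0],q[1]/4)
E
```

```text
Traceback (most recent call last):
ValueError: max() iterable argument is empty
```

```bash
cat > jig.py <<'E'
from h import *
for n,w in(("top",(200,160,300,212)),("side",(220,150,310,235))):
    d=np.load(n+"0.npy",allow_pickle=True).item();im=d["img"]
    x0,y0,x1,y1=w; G=cv2.resize(im[y0:y1,x0:x1],None,fx=4,fy=4,interpolation=cv2.INTER_CUBIC)
    gray=G.min(2); hi=np.percentile(gray,97); bg=np.percentile(gray,50)
    print(n,hi,bg,gray.min())
    m=(gray>hi*.86).astype(np.uint8)*255
    m=cv2.morphologyEx(m,cv2.MORPH_OPEN,np.ones((9,9)));
    c=max(cv2.findContours(m,0,1)[0],key=cv2.contourArea)
    h=cv2.convexHull(c).reshape(-1,2)
    W=onz(d,(h+.5)/4-.5+[x0,y0],.026)[:,:2]
    r=cv2.minAreaRect((W*1000).astype(np.float32)); print(np.round(r[0],1),np.round(r[1],1),r[2],cv2.boxPoints(r).round(1).tolist())
    k=(gray<gray.min()+22).astype(np.uint8)*255
    for c in cv2.findContours(k,0,1)[0]:
        if cv2.contourArea(c)>60:
            q=cv2.minEnclosingCircle(c);u=(np.array(q[0])+.5)/4-.5+[x0,y0];print(" dark",u,q[1]/4,onz(d,[u],.14))
E
python3 jig.py
```

```text
top 164.0 120.0 0
[529.3 -29.6] [126.9 108.9] 87.3712387084961 [[472.0, -90.5], [580.7999877929688, -95.5], [586.5999755859375, 31.299999237060547], [477.79998779296875, 36.29999923706055]]
 dark [215.34649086 181.29824638] 3.194749593734741 [[0.53828634 0.142483   0.14      ]]
side 209.0 165.0 7
[530.7 -29.9] [127.3 112.5] 87.48685455322266 [[471.70001220703125, -91.0], [584.0999755859375, -95.9000015258789], [589.7000122070312, 31.200000762939453], [477.29998779296875, 36.20000076293945]]
 dark [221.25 233.  ] 2.1286983489990234 [[ 0.27074627 -0.0510087   0.14      ]]
 dark [245.2094593  159.68918896] 2.2849128246307373 [[0.53666011 0.14236423 0.14      ]]
 dark [278.75 150.  ] 6.885244369506836 [[0.66138789 0.09572705 0.14      ]]
```

carry_out --rows '[{"dx":0.02,"dy":-0.045,"rz":-0.04},{"dx":0.02,"dy":-0.045,"rz":-0.04},{"dx":0.02,"dy":-0.045,"rz":-0.04},{"dx":0.02,"dy":-0.045,"rz":-0.04},{"dx":0.02,"dy":-0.045,"rz":-0.04},{"dx":0.02,"dy":-0.045,"rz":-0.04},{"dx":0.02,"dy":-0.045,"rz":-0.04},{"dx":0.02,"dy":-0.045,"rz":-0.04}]' --gripper 0.07

```text
invalid input
```

carry_out --rows '[{"dx":0.02,"dy":-0.045,"rz":-0.04},{"dx":0.02,"dy":-0.045,"rz":-0.04},{"dx":0.02,"dy":-0.045,"rz":-0.04},{"dx":0.02,"dy":-0.045,"rz":-0.04},{"dx":0.02,"dy":-0.045,"rz":-0.04},{"dx":0.02,"dy":-0.045,"rz":-0.04},{"dx":0.02,"dy":-0.045,"rz":-0.04},{"dx":0.02,"dy":-0.045,"rz":-0.04}]'

```text
invalid input
```

carry_out --rows '[{"dx":0.0,"dy":-0.045,"dz":-0.03,"rz":-0.02},{"dy":-0.045,"dz":-0.03,"rz":-0.02},{"dy":-0.045,"dz":-0.03,"rz":-0.02},{"dy":-0.045,"dz":-0.03,"rz":-0.005},{"dy":-0.045,"dz":-0.03},{}]'

```text
invalid input
```

carry_out --rows '[{"dx":0.02,"dy":-0.045,"dz":0,"rx":0,"ry":0,"rz":-0.04},{"dx":0.02,"dy":-0.045,"dz":0,"rx":0,"ry":0,"rz":-0.04},{"dx":0.02,"dy":-0.045,"dz":0,"rx":0,"ry":0,"rz":-0.04},{"dx":0.02,"dy":-0.045,"dz":0,"rx":0,"ry":0,"rz":-0.04},{"dx":0.02,"dy":-0.045,"dz":0,"rx":0,"ry":0,"rz":-0.04},{"dx":0.02,"dy":-0.045,"dz":0,"rx":0,"ry":0,"rz":-0.04},{"dx":0.02,"dy":-0.045,"dz":0,"rx":0,"ry":0,"rz":-0.04},{"dx":0.02,"dy":-0.045,"dz":0,"rx":0,"ry":0,"rz":-0.04}]' --gripper 0.07

```text
time_s: 0.9
position: [0.3534, 0.1798, 0.3027]
ee_rot: [1.024, 2.97, 0.0]
force: [1.5, 0.4, 0.6]
width: 0.0697
finger_force: 0.0
```

carry_out --rows '[{"dx":0.02,"dy":-0.045,"dz":0,"rx":0,"ry":0,"rz":-0.04},{"dx":0.02,"dy":-0.045,"dz":0,"rx":0,"ry":0,"rz":-0.04},{"dx":0.02,"dy":-0.045,"dz":0,"rx":0,"ry":0,"rz":-0.04},{"dx":0.02,"dy":-0.045,"dz":0,"rx":0,"ry":0,"rz":-0.04},{"dx":0.02,"dy":-0.045,"dz":0,"rx":0,"ry":0,"rz":-0.04},{"dx":0.02,"dy":-0.045,"dz":0,"rx":0,"ry":0,"rz":-0.04},{"dx":0.02,"dy":-0.045,"dz":0,"rx":0,"ry":0,"rz":-0.04},{"dx":0.02,"dy":-0.045,"dz":0,"rx":0,"ry":0,"rz":-0.04}]'

```text
time_s: 1.7
position: [0.5135, -0.1805, 0.3023]
ee_rot: [-1.485, -2.768, -0.0]
force: [0.7, -0.3, 0.9]
width: 0.0701
finger_force: 0.0
```

carry_out --rows '[{"dx":0.01,"dy":-0.045,"dz":-0.03,"rx":0,"ry":0,"rz":-0.02},{"dx":0,"dy":-0.045,"dz":-0.03,"rx":0,"ry":0,"rz":-0.02},{"dx":0,"dy":-0.045,"dz":-0.03,"rx":0,"ry":0,"rz":-0.02},{"dx":0,"dy":-0.045,"dz":-0.03,"rx":0,"ry":0,"rz":0},{"dx":0,"dy":-0.025,"dz":-0.03,"rx":0,"ry":0,"rz":0},{"dx":0,"dy":0,"dz":0,"rx":0,"ry":0,"rz":0}]'

```text
time_s: 2.3
position: [0.5194, -0.3705, 0.1563]
ee_rot: [-1.566, -2.714, -0.003]
force: [0.1, 0.1, -0.9]
width: 0.07
finger_force: 0.0
```

carry_out --rows '[{"dx":0.004,"dy":-0.018,"dz":-0.02,"rx":0,"ry":0,"rz":0},{"dx":0,"dy":-0.018,"dz":-0.02,"rx":0,"ry":0,"rz":0},{"dx":0,"dy":0,"dz":-0.02,"rx":0,"ry":0,"rz":0},{"dx":0,"dy":0,"dz":0,"rx":0,"ry":0,"rz":0},{"dx":0,"dy":0,"dz":0,"rx":0,"ry":0,"rz":0}]'

```text
time_s: 2.8
position: [0.5266, -0.4042, 0.1027]
ee_rot: [-1.563, -2.724, -0.001]
force: [0.7, -0.4, 0.7]
width: 0.0701
finger_force: 0.0
```

```bash
python3 - <<'E'
from h import *
d=get_image("top");a=cv2.resize(d["img"][150:230,330:420],None,fx=4,fy=4)
e=get_image("side");b=cv2.resize(e["img"][230:310,310:400],None,fx=4,fy=4)
save("close1.png",np.hstack([a,b]))
print(sense()["position"])
E
```

```text
[ 0.52721756 -0.40495778  0.10406024]
```

View pics/close1.png

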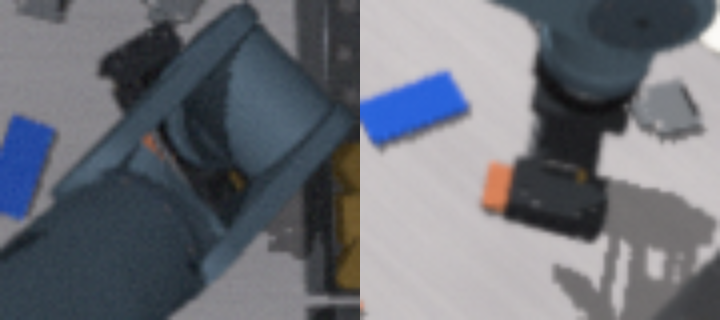

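The close view is mostly covered by the gripper. The link's end shows at right half (495,185), lined up under the fingers. I'll go down and grip.

carry_out --rows '[{"dx":-0.003,"dy":-0.002,"dz":-0.015,"rx":0,"ry":0,"rz":0},{"dx":0,"dy":0,"dz":-0.015,"rx":0,"ry":0,"rz":0},{"dx":0,"dy":0,"dz":-0.007,"rx":0,"ry":0,"rz":0},{"dx":0,"dy":0,"dz":0,"rx":0,"ry":0,"rz":0},{"dx":0,"dy":0,"dz":0,"rx":0,"ry":0,"rz":0}]'

```text
time_s: 3.4
position: [0.523, -0.4069, 0.0645]
ee_rot: [-1.564, -2.723, -0.001]
force: [-0.3, 1.3, 1.1]
width: 0.0702
finger_force: 0.6
```

carry_out --rows '[{"dx":0,"dy":0,"dz":0,"rx":0,"ry":0,"rz":0},{"dx":0,"dy":0,"dz":0,"rx":0,"ry":0,"rz":0},{"dx":0,"dy":0,"dz":0,"rx":0,"ry":0,"rz":0},{"dx":0,"dy":0,"dz":0,"rx":0,"ry":0,"rz":0},{"dx":0,"dy":0,"dz":0,"rx":0,"ry":0,"rz":0}]' --gripper 0.03 --force 25

```text
time_s: 3.9
position: [0.5234, -0.407, 0.065]
ee_rot: [-1.565, -2.724, -0.0]
force: [1.2, -0.0, -1.5]
width: 0.0397
finger_force: 25.0
```

carry_out --rows '[{"dx":0,"dy":0,"dz":0.03,"rx":0,"ry":0,"rz":0},{"dx":0,"dy":0,"dz":0.03,"rx":0,"ry":0,"rz":0},{"dx":0,"dy":0.02,"dz":0.02,"rx":0,"ry":0,"rz":-0.053},{"dx":0,"dy":0.04,"dz":0,"rx":0,"ry":0,"rz":-0.08},{"dx":0,"dy":0.04,"dz":0,"rx":0,"ry":0,"rz":-0.08},{"dx":0,"dy":0.04,"dz":0,"rx":0,"ry":0,"rz":-0.08},{"dx":0,"dy":0.04,"dz":0,"rx":0,"ry":0,"rz":-0.08},{"dx":0,"dy":0.04,"dz":0,"rx":0,"ry":0,"rz":-0.08}]'

```text
time_s: 4.7
position: [0.5227, -0.1854, 0.1448]
ee_rot: [-2.14, -2.299, 0.0]
force: [-0.4, 0.7, -3.0]
width: 0.0397
finger_force: 25.0
```

carry_out --rows '[{"dx":0.001,"dy":0.04,"dz":0,"rx":0,"ry":0,"rz":-0.08},{"dx":0.001,"dy":0.04,"dz":0,"rx":0,"ry":0,"rz":-0.04},{"dx":0.001,"dy":0.04,"dz":0,"rx":0,"ry":0,"rz":0},{"dx":0.002,"dy":0.03,"dz":0,"rx":0,"ry":0,"rz":0},{"dx":0,"dy":0,"dz":0,"rx":0,"ry":0,"rz":0},{"dx":0,"dy":0,"dz":0,"rx":0,"ry":0,"rz":0}]'

```text
time_s: 5.3
position: [0.5281, -0.0366, 0.145]
ee_rot: [-2.269, -2.173, 0.001]
force: [-0.7, -0.4, -3.4]
width: 0.0399
finger_force: 25.0
```

```bash
python3 - <<'E'
from h import *
print(sense()["position"],sense()["ee_rot"])
d=get_image("top");a=cv2.resize(d["img"][150:220,200:300],None,fx=4,fy=4)
e=get_image("side");b=cv2.resize(e["img"][150:240,220:310],None,fx=4,fy=4)
o=np.zeros((360,760,3),np.uint8);o[:280,:400]=a;o[:,400:]=b
save("close2.png",o)
E
```

```text
[ 0.5280681  -0.03657952  0.14498287] [-2.26858431e+00 -2.17292913e+00  9.51227491e-04]
```

View pics/close2.png

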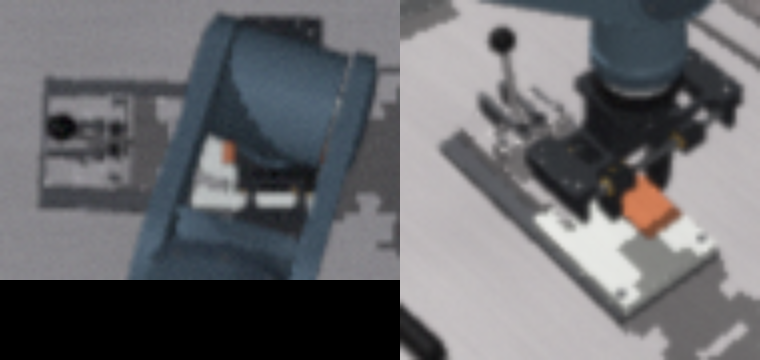

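The link hangs level over the ledge, orange at right half (650,205), and in line with the jig. I'll lower and release it.

carry_out --rows '[{"dx":0.001,"dy":0,"dz":-0.02,"rx":0,"ry":0,"rz":0},{"dx":0,"dy":0,"dz":-0.02,"rx":0,"ry":0,"rz":0},{"dx":0,"dy":0,"dz":-0.008,"rx":0,"ry":0,"rz":0},{"dx":0,"dy":0,"dz":-0.004,"rx":0,"ry":0,"rz":0},{"dx":0,"dy":0,"dz":0,"rx":0,"ry":0,"rz":0},{"dx":0,"dy":0,"dz":0,"rx":0,"ry":0,"rz":0}]'

```text
time_s: 6.0
position: [0.5299, -0.0376, 0.0939]
ee_rot: [2.271, 2.17, 0.001]
force: [-0.6, 0.6, -3.0]
width: 0.0395
finger_force: 25.0
```

carry_out --rows '[{"dx":0,"dy":0,"dz":-0.002,"rx":0,"ry":0,"rz":0},{"dx":0,"dy":0,"dz":0,"rx":0,"ry":0,"rz":0},{"dx":0,"dy":0,"dz":0,"rx":0,"ry":0,"rz":0}]'

```text
time_s: 6.3
position: [0.5295, -0.0371, 0.0916]
ee_rot: [2.27, 2.171, 0.0]
force: [-0.2, 0.6, -2.6]
width: 0.0397
finger_force: 25.0
```

carry_out --rows '[{"dx":0,"dy":0,"dz":0,"rx":0,"ry":0,"rz":0},{"dx":0,"dy":0,"dz":0,"rx":0,"ry":0,"rz":0},{"dx":0,"dy":0,"dz":0,"rx":0,"ry":0,"rz":0},{"dx":0,"dy":0,"dz":0,"rx":0,"ry":0,"rz":0}]' --gripper 0.06

```text
time_s: 6.7
position: [0.5296, -0.0372, 0.0915]
ee_rot: [2.27, 2.171, 0.0]
force: [0.3, -0.6, 0.2]
width: 0.0603
finger_force: 0.0
```

carry_out --rows '[{"dx":0,"dy":0,"dz":0.02,"rx":0,"ry":0,"rz":0},{"dx":0,"dy":0,"dz":0.03,"rx":0,"ry":0,"rz":0},{"dx":-0.001,"dy":-0.03,"dz":0,"rx":0,"ry":0,"rz":0},{"dx":-0.002,"dy":-0.04,"dz":0,"rx":0,"ry":0,"rz":0},{"dx":-0.002,"dy":-0.04,"dz":0,"rx":0,"ry":0,"rz":0},{"dx":-0.002,"dy":-0.04,"dz":0,"rx":0,"ry":0,"rz":0},{"dx":0,"dy":0,"dz":0,"rx":0,"ry":0,"rz":0}]'

```text
time_s: 7.4
position: [0.5226, -0.1918, 0.1419]
ee_rot: [2.273, 2.164, -0.0]
force: [0.2, 0.4, -0.5]
width: 0.0599
finger_force: 0.0
```

```bash
cat > lk.py <<'E'
from h import *
s=sense();print(s["time_s"],s["position"],s["ee_rot"])
z=float(__import__("sys").argv[1])
for n,w in(("top",(190,150,310,220)),("side",(200,130,330,250))):
    d=get_image(n);np.save(n+"1.npy",d,allow_pickle=True);x0,y0,x1,y1=w
    m=cv2.inRange(cv2.cvtColor(d["img"][y0:y1,x0:x1],cv2.COLOR_RGB2HSV),(3,90,60),(16,255,255))
    for c in cv2.findContours(m,0,1)[0]:
        if cv2.contourArea(c)<30: continue
        h=onz(d,c.reshape(-1,2)+[x0,y0],z)[:,:2]
        r=cv2.minAreaRect((h*1000).astype(np.float32));P=cv2.boxPoints(r)
        print(n,np.round(r[0],1),np.round(r[1],1),round(r[2],1),P.round(1).tolist())
E
python3 lk.py .034
```

```text
7.4 [ 0.52258854 -0.19179925  0.14193805] [ 2.27346696e+00  2.16376935e+00 -4.60809929e-04]
top [531.3 -38. ] [82.6 36.1] 89.3 [[512.7000122070312, -79.0999984741211], [548.7999877929688, -79.5], [549.7999877929688, 3.0999999046325684], [513.7000122070312, 3.5]]
side [528.9 -37.4] [87.7 39.4] 87.5 [[507.3999938964844, -80.4000015258789], [546.7000122070312, -82.0999984741211], [550.5, 5.5], [511.1000061035156, 7.199999809265137]]
side [534.  405.8] [77.  42.7] 7.4 [[493.1000061035156, 421.8999938964844], [498.6000061035156, 379.6000061035156], [575.0, 389.6000061035156], [569.5, 431.8999938964844]]
```

carry_out --rows '[{"dx":0.001,"dy":0.03,"dz":0,"rx":0,"ry":0,"rz":0.005},{"dx":0.002,"dy":0.03,"dz":0,"rx":0,"ry":0,"rz":0},{"dx":0.001,"dy":0.028,"dz":0,"rx":0,"ry":0,"rz":0},{"dx":0,"dy":0,"dz":-0.02,"rx":0,"ry":0,"rz":0},{"dx":0,"dy":0,"dz":-0.02,"rx":0,"ry":0,"rz":0},{"dx":0,"dy":0,"dz":-0.009,"rx":0,"ry":0,"rz":0},{"dx":0,"dy":0,"dz":0,"rx":0,"ry":0,"rz":0},{"dx":0,"dy":0,"dz":0,"rx":0,"ry":0,"rz":0}]' --gripper 0

```text
time_s: 8.3
position: [0.5264, -0.0985, 0.0923]
ee_rot: [-2.264, -2.177, 0.0]
force: [0.2, 0.7, 0.2]
width: 0.0004
finger_force: 0.0
```

carry_out --rows '[{"dx":0.0005,"dy":0.01,"dz":0,"rx":0,"ry":0,"rz":0},{"dx":0.0005,"dy":0.01,"dz":0,"rx":0,"ry":0,"rz":0},{"dx":0.0005,"dy":0.01,"dz":0,"rx":0,"ry":0,"rz":0},{"dx":0.0005,"dy":0.01,"dz":0,"rx":0,"ry":0,"rz":0},{"dx":0.0005,"dy":0.01,"dz":0,"rx":0,"ry":0,"rz":0},{"dx":0.0005,"dy":0.01,"dz":0,"rx":0,"ry":0,"rz":0},{"dx":0,"dy":0,"dz":0,"rx":0,"ry":0,"rz":0}]'

```text
time_s: 9.0
position: [0.5291, -0.0374, 0.0921]
ee_rot: [-2.263, -2.177, -0.0]
force: [0.1, 0.0, 0.3]
width: 0.0004
finger_force: 0.0
```

```bash
python3 lk.py .036; python3 -c "
from h import *
print(sense()['force'])
d=np.load('side1.npy',allow_pickle=True).item();save('push1.png',d['img'][150:230,220:310],6)"
```

```text
9.0 [ 0.52907438 -0.03738455  0.09208928] [-2.26320015e+00 -2.17714888e+00 -4.52127585e-04]
top [522.6  10.5] [28.7 18. ] 89.3 [[513.4000244140625, -3.799999952316284], [531.4000244140625, -4.0], [531.7999877929688, 24.700000762939453], [513.7999877929688, 24.899999618530273]]
side [536.8 404.4] [84.8 42.6] 7.4 [[492.0, 420.0], [497.5, 377.79998779296875], [581.5999755859375, 388.70001220703125], [576.0999755859375, 431.0]]
[-0.92456986 -0.43168363 -0.31363117]
```

View pics/push1.png

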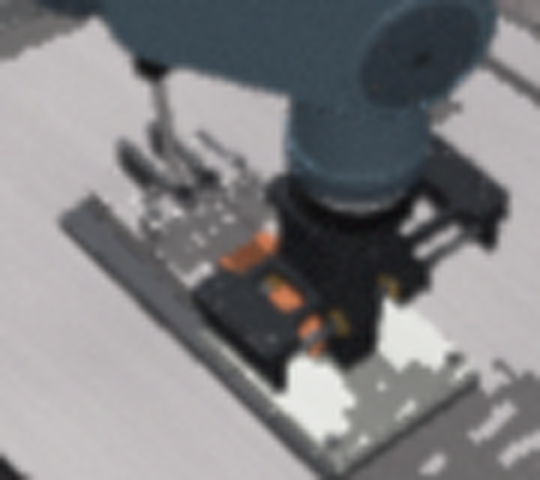

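The link's front (orange at (250,255)) is past the lip and between the guides, with the fingers behind it. I'll keep pushing.

carry_out --rows '[{"dx":0.0005,"dy":0.01,"dz":0,"rx":0,"ry":0,"rz":0},{"dx":0.0005,"dy":0.01,"dz":0,"rx":0,"ry":0,"rz":0},{"dx":0,"dy":0.01,"dz":0,"rx":0,"ry":0,"rz":0},{"dx":0.0005,"dy":0.01,"dz":0.002,"rx":0,"ry":0,"rz":0},{"dx":0,"dy":0,"dz":0,"rx":0,"ry":0,"rz":0}]'

```text
time_s: 9.6
position: [0.5309, 0.0025, 0.0945]
ee_rot: [-2.264, -2.178, -0.001]
force: [0.8, -0.2, 0.5]
width: 0.0005
finger_force: 0.0
```

carry_out --rows '[{"dx":0.0005,"dy":0.007,"dz":0.002,"rx":0,"ry":0,"rz":0},{"dx":0,"dy":0.007,"dz":0.002,"rx":0,"ry":0,"rz":0},{"dx":0.0005,"dy":0.006,"dz":0,"rx":0,"ry":0,"rz":0},{"dx":0,"dy":0,"dz":0,"rx":0,"ry":0,"rz":0}]'

```text
time_s: 10.0
position: [0.5318, 0.0217, 0.0983]
ee_rot: [-2.264, -2.177, -0.0]
force: [0.1, -0.5, -0.5]
width: 0.0007
finger_force: 0.0
```

carry_out --rows '[{"dx":0.0005,"dy":0.005,"dz":0,"rx":0,"ry":0,"rz":0},{"dx":0,"dy":0.005,"dz":0,"rx":0,"ry":0,"rz":0},{"dx":0.0005,"dy":0.005,"dz":0,"rx":0,"ry":0,"rz":0},{"dx":0,"dy":0,"dz":0,"rx":0,"ry":0,"rz":0}]'

```text
time_s: 10.4
position: [0.5328, 0.0366, 0.0982]
ee_rot: [-2.265, -2.177, -0.0]
force: [0.1, -0.6, 1.1]
width: 0.0002
finger_force: 0.0
```

carry_out --rows '[{"dx":0,"dy":0.003,"dz":0,"rx":0,"ry":0,"rz":0},{"dx":0,"dy":0.003,"dz":0,"rx":0,"ry":0,"rz":0},{"dx":0,"dy":0,"dz":0,"rx":0,"ry":0,"rz":0},{"dx":0,"dy":0,"dz":0,"rx":0,"ry":0,"rz":0}]'

```text
time_s: 10.8
position: [0.5329, 0.0419, 0.0983]
ee_rot: [2.265, 2.177, 0.0]
force: [-0.4, 0.2, -0.4]
width: 0.0007
finger_force: 0.0
```

Now back off and look.

carry_out --rows '[{"dx":0,"dy":-0.01,"dz":0,"rx":0,"ry":0,"rz":0},{"dx":-0.001,"dy":-0.02,"dz":0.03,"rx":0,"ry":0,"rz":0},{"dx":-0.002,"dy":-0.04,"dz":0.03,"rx":0,"ry":0,"rz":0},{"dx":-0.002,"dy":-0.05,"dz":0.03,"rx":0,"ry":0,"rz":0},{"dx":-0.002,"dy":-0.05,"dz":0,"rx":0,"ry":0,"rz":0},{"dx":-0.002,"dy":-0.05,"dz":0,"rx":0,"ry":0,"rz":0},{"dx":0,"dy":0,"dz":0,"rx":0,"ry":0,"rz":0}]'

```text
time_s: 11.5
position: [0.524, -0.1775, 0.1849]
ee_rot: [2.27, 2.167, -0.001]
force: [0.1, 0.1, 0.7]
width: 0.0003
finger_force: 0.0
```

```bash
python3 lk.py .030; python3 -c "
from h import *
d=np.load('side1.npy',allow_pickle=True).item();a=cv2.resize(d['img'][150:230,230:300],None,fx=5,fy=5,interpolation=2)
d=np.load('top1.npy',allow_pickle=True).item();b=cv2.resize(d['img'][160:212,200:290],None,fx=5,fy=5,interpolation=2)
o=np.zeros((400,800,3),np.uint8);o[:,:350]=a;o[:260,350:]=b;save('nest1.png',o)"
```

```text
11.5 [ 0.52395548 -0.17752292  0.184917  ] [ 2.26950942e+00  2.16674431e+00 -9.96325083e-04]
top [535.   68.8] [42.2 36.8] 82.9 [[514.2000122070312, 50.099998474121094], [550.7000122070312, 45.599998474121094], [555.9000244140625, 87.4000015258789], [519.4000244140625, 92.0]]
side [534.9  75.1] [57.5 40.4] 88.3 [[513.7999877929688, 47.0], [554.2000122070312, 45.79999923706055], [555.9000244140625, 103.30000305175781], [515.5, 104.5]]
side [542.5 410.6] [89.  43.1] 5.8 [[496.1000061035156, 427.5], [500.5, 384.6000061035156], [589.0, 393.70001220703125], [584.5999755859375, 436.6000061035156]]
```

View pics/nest1.png

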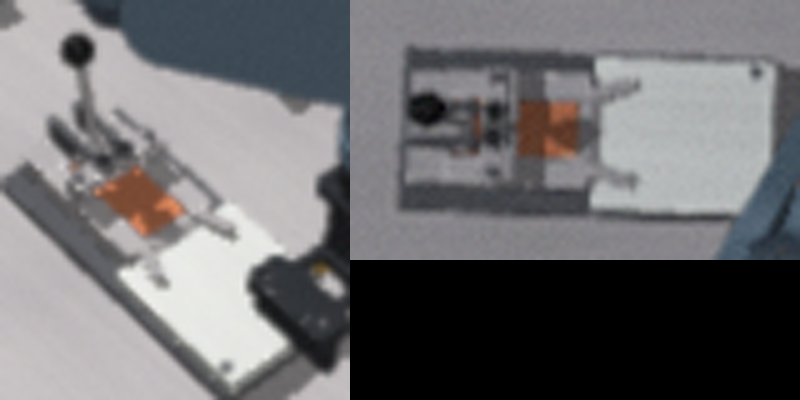

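The link lies flat in the nest: orange at left half (140,200) and right half (548,128). Both views agree on its top at z = 30 mm, with its rear edge just past the lip. The knob is at (78,50). Next is the lever.

carry_out --rows '[{"dx":0.002,"dy":0.03,"dz":0.035,"rx":0,"ry":0,"rz":0},{"dx":0.002,"dy":0.04,"dz":0.035,"rx":0,"ry":0,"rz":0},{"dx":0.002,"dy":0.04,"dz":0,"rx":0,"ry":0,"rz":0},{"dx":0.002,"dy":0.04,"dz":0,"rx":0,"ry":0,"rz":0},{"dx":0.002,"dy":0.04,"dz":0,"rx":0,"ry":0,"rz":0},{"dx":0.002,"dy":0.04,"dz":0,"rx":0,"ry":0,"rz":0},{"dx":0,"dy":0.03,"dz":0,"rx":0,"ry":0,"rz":0},{"dx":0,"dy":0,"dz":0,"rx":0,"ry":0,"rz":0}]'

```text
time_s: 12.4
position: [0.5347, 0.0915, 0.2514]
ee_rot: [-2.257, -2.183, -0.0]
force: [0.1, -0.1, -0.0]
width: 0.0003
finger_force: 0.0
```

carry_out --rows '[{"dx":0,"dy":0,"dz":0,"rx":0,"ry":0,"rz":0},{"dx":0,"dy":0,"dz":0,"rx":0,"ry":0,"rz":0}]'

```text
time_s: 12.6
position: [0.5357, 0.0865, 0.2516]
ee_rot: [-2.265, -2.177, 0.001]
force: [-0.5, 0.6, 0.7]
width: 0.0001
finger_force: 0.0
```

Down to z = 0.200 behind the knob at y ≈ 0.105, then up to contact.

carry_out --rows '[{"dx":0,"dy":0.018,"dz":-0.02,"rx":0,"ry":0,"rz":0},{"dx":0,"dy":0,"dz":-0.03,"rx":0,"ry":0,"rz":0},{"dx":0,"dy":0,"dz":0,"rx":0,"ry":0,"rz":0},{"dx":0.001,"dy":0.008,"dz":0,"rx":0,"ry":0,"rz":0},{"dx":0,"dy":0.008,"dz":0,"rx":0,"ry":0,"rz":0},{"dx":0,"dy":0,"dz":0,"rx":0,"ry":0,"rz":0}]'

```text
time_s: 13.2
position: [0.5379, 0.1214, 0.2034]
ee_rot: [2.264, 2.176, 0.003]
force: [0.0, -0.5, -0.5]
width: 0.0005
finger_force: 0.0
```

carry_out --rows '[{"dx":0,"dy":0.008,"dz":0,"rx":0,"ry":0,"rz":0},{"dx":0.001,"dy":0.008,"dz":0,"rx":0,"ry":0,"rz":0},{"dx":0,"dy":0.008,"dz":-0.002,"rx":0,"ry":0,"rz":0},{"dx":0,"dy":0.008,"dz":-0.002,"rx":0,"ry":0,"rz":0},{"dx":0.001,"dy":0.008,"dz":-0.004,"rx":0,"ry":0,"rz":0},{"dx":0,"dy":0.008,"dz":-0.005,"rx":0,"ry":0,"rz":0},{"dx":0,"dy":0,"dz":0,"rx":0,"ry":0,"rz":0}]'

```text
time_s: 13.9
position: [0.5384, 0.1699, 0.1878]
ee_rot: [-2.263, -2.177, 0.001]
force: [-0.0, -0.4, -0.4]
width: 0.0007
finger_force: 0.0
```

carry_out --rows '[{"dx":0,"dy":0.008,"dz":-0.005,"rx":0,"ry":0,"rz":0},{"dx":0.001,"dy":0.008,"dz":-0.006,"rx":0,"ry":0,"rz":0},{"dx":0,"dy":0.008,"dz":-0.007,"rx":0,"ry":0,"rz":0},{"dx":0,"dy":0.007,"dz":-0.007,"rx":0,"ry":0,"rz":0},{"dx":0.001,"dy":0.007,"dz":-0.007,"rx":0,"ry":0,"rz":0}]'

```text
time_s: 14.4
position: [0.5409, 0.2073, 0.1561]
ee_rot: [-2.265, -2.177, 0.001]
force: [-0.2, -2.1, 1.9]
width: 0.0001
finger_force: 1.0
```

carry_out --rows '[{"dx":0,"dy":0.005,"dz":-0.005,"rx":0,"ry":0,"rz":0},{"dx":0,"dy":0.002,"dz":-0.005,"rx":0,"ry":0,"rz":0},{"dx":0,"dy":0,"dz":-0.004,"rx":0,"ry":0,"rz":0}]'

```text
time_s: 14.7
position: [0.5413, 0.2147, 0.1428]
ee_rot: [-2.265, -2.176, -0.003]
force: [-1.3, 3.2, 4.6]
width: 0.0006
finger_force: 2.0
```

carry_out --rows '[{"dx":0,"dy":0,"dz":-0.003,"rx":0,"ry":0,"rz":0},{"dx":0,"dy":0,"dz":-0.002,"rx":0,"ry":0,"rz":0},{"dx":0,"dy":0,"dz":0,"rx":0,"ry":0,"rz":0}]'

```text
time_s: 15.0
position: [0.5415, 0.2142, 0.1392]
ee_rot: [-2.266, -2.176, -0.003]
force: [-3.4, 2.8, 9.8]
width: 0.0003
finger_force: 5.0
```

carry_out --rows '[{"dx":0,"dy":0,"dz":-0.001,"rx":0,"ry":0,"rz":0},{"dx":0,"dy":0,"dz":0,"rx":0,"ry":0,"rz":0},{"dx":0,"dy":0,"dz":0,"rx":0,"ry":0,"rz":0}]'

```text
time_s: 15.3
position: [0.5415, 0.2143, 0.1389]
ee_rot: [2.265, 2.176, 0.003]
force: [-5.6, 2.8, 15.4]
width: 0.0004
finger_force: 7.7
```

carry_out --rows '[{"dx":0,"dy":0,"dz":-0.001,"rx":0,"ry":0,"rz":0},{"dx":0,"dy":0,"dz":0,"rx":0,"ry":0,"rz":0},{"dx":0,"dy":0,"dz":0,"rx":0,"ry":0,"rz":0}]'

```text
time_s: 15.6
position: [0.5416, 0.2143, 0.1387]
ee_rot: [2.265, 2.176, 0.003]
force: [-8.2, 1.6, 21.0]
width: 0.0004
finger_force: 10.5
```

carry_out --rows '[{"dx":0,"dy":0,"dz":0.02,"rx":0,"ry":0,"rz":0},{"dx":0,"dy":0,"dz":0.04,"rx":0,"ry":0,"rz":0},{"dx":0,"dy":0,"dz":0.05,"rx":0,"ry":0,"rz":0},{"dx":-0.03,"dy":0.04,"dz":0.05,"rx":0,"ry":0,"rz":0},{"dx":-0.03,"dy":0.04,"dz":0,"rx":0,"ry":0,"rz":0},{"dx":-0.03,"dy":0.04,"dz":0,"rx":0,"ry":0,"rz":0},{"dx":-0.03,"dy":0.04,"dz":0,"rx":0,"ry":0,"rz":0},{"dx":-0.03,"dy":0.04,"dz":0,"rx":0,"ry":0,"rz":0}]'

```text
time_s: 16.4
position: [0.3986, 0.4027, 0.281]
ee_rot: [2.266, 2.175, -0.0]
force: [0.6, 0.8, -0.2]
width: 0.0006
finger_force: 0.0
```

carry_out --rows '[{"dx":-0.03,"dy":0.04,"dz":0,"rx":0,"ry":0,"rz":0},{"dx":-0.03,"dy":0.04,"dz":0,"rx":0,"ry":0,"rz":0},{"dx":-0.03,"dy":0.04,"dz":0,"rx":0,"ry":0,"rz":0},{"dx":0,"dy":0,"dz":0,"rx":0,"ry":0,"rz":0},{"dx":0,"dy":0,"dz":0,"rx":0,"ry":0,"rz":0}]'

```text
time_s: 16.9
position: [0.309, 0.5221, 0.2804]
ee_rot: [2.262, 2.179, -0.002]
force: [-0.8, -0.1, 0.4]
width: 0.0005
finger_force: 0.0
```

```bash
python3 lk.py .030; python3 -c "
from h import *
d=np.load('side1.npy',allow_pickle=True).item();a=cv2.resize(d['img'][140:220,220:290],None,fx=5,fy=5,interpolation=2)
print(proj(d,[[.5415,.223,.0625]]))
d=np.load('top1.npy',allow_pickle=True).item();b=cv2.resize(d['img'][160:212,180:270],None,fx=5,fy=5,interpolation=2)
print(proj(d,[[.5415,.223,.0625]]))
o=np.zeros((400,800,3),np.uint8);o[:,:350]=a;o[:260,350:]=b;save('end1.png',o)"
```

```text
16.9 [0.30901922 0.52211151 0.28043377] [ 2.26210582e+00  2.17871905e+00 -1.95253061e-03]
top [536.5  66.4] [39.8 36.2] 89.3 [[518.2000122070312, 46.70000076293945], [554.4000244140625, 46.29999923706055], [554.9000244140625, 86.0999984741211], [518.7000122070312, 86.5]]
side [534.9  75.1] [57.6 40.4] 88.3 [[513.7999877929688, 46.900001525878906], [554.2000122070312, 45.79999923706055], [555.9000244140625, 103.30000305175781], [515.5, 104.5]]
side [542.5 410.6] [89.  43.1] 5.8 [[496.1000061035156, 427.5], [500.5, 384.6000061035156], [589.0, 393.70001220703125], [584.5999755859375, 436.6000061035156]]
[[233.47080594 162.35847185]]
[[195.00016751 183.17010804]]
```

View pics/end1.png

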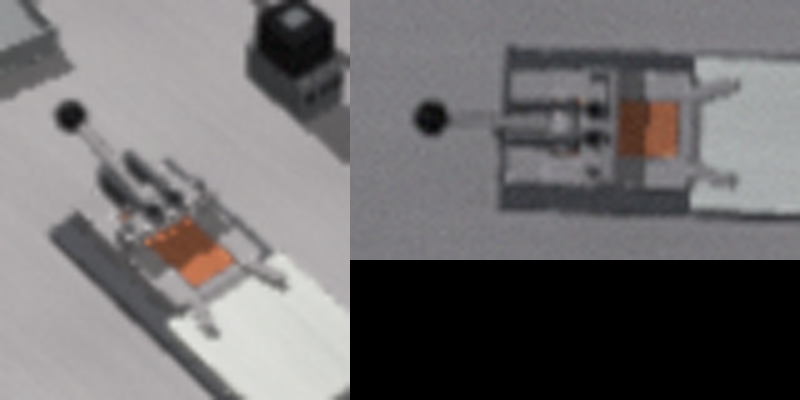

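The lever is down: the knob at left half (70,116) and right half (431,118) matches the projected closed position. The link is flat in the nest and the neighbouring things haven't moved. I'm handing it in.

```bash
python3 -c "
from rig import *
print(close_job())"
```

```text
the job is handed in; nothing more can be done
None
```

The blank link lies flat in the nest and the cam lever is fully down, checked in both camera views. The arm is clear, nothing else was touched, and the job was handed in after about 17 s.

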